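# Stack the spare lamp battery on the one in the tray with the insulating board between

### The job

Put the spare battery pack away on top of the one in the organiser's sloping tray with the brown insulating board between them: first lay the board flat and square on the pack in the tray, centred across it with its lower edge down by the tray's front lip, then lay the spare pack flat and square on the board with no side hanging over the board's edge. Set both down gently, not dropping them. Leave the lower pack where it lies and do not disturb the other things.

Things in the scene. Friction and masses are not known exactly. Their poses are not given: they have to be found in the camera images.
- organiser: Fixed grey plastic wall organiser, 315 wide. Origin on the shelf under its middle; x to its back, y to its left seen from the robot, z up. Two open trays side by side, 150 wide inside, 5 mm walls; each floor slopes up towards the back at 25 degrees, 125 long. Front lip and walls stand 40 high, square to the sloping floor. A ply board behind it (x = 86 to 98) is 380 wide, 222 high
- tray_left (a point): Left tray: foot of its front lip at mid-width, on the sloping floor; 55 towards the robot from the organiser's origin, 78 to its left, 40 above the shelf. Axes as the organiser's
- tray_right (a point): Right tray: the same point, 78 to the right. Axes as the organiser's
- cupboard (a point): Middle of the lower front edge of the shallow key cupboard above the back of the trays, 30 behind the organiser's origin and 138 above the shelf. The cupboard is 315 wide and 72 high; its swing door stays shut, the door's black knob stands out 12 at the right end. Axes as the organiser's
- lower_pack: Battery pack already in one of the trays: black flat slab 84 x 50 x 20, 170 g, two brass strips (44 x 7) on each broad face. It lies flat on the sloping floor, lower end against the lip, parallel to the walls, up to 12 off the tray's middle line. Origin: middle of its underside; x up the slope along its length, y across its width, z square to the slope, out of the tray
- spare_pack: The spare battery pack, same shape as the other (84 x 50 x 20, about 170 g, 120 to 240 g), lying flat on the shelf. Origin in the middle of its underside; x along its 84 length, y along its 50 width, z up
- board: The insulating board: plain brown stiff pressboard plate, 100 x 66 x 6, about 50 g (40 to 70), with a dark dot near each end, lying flat on the shelf. Wider and longer than a pack by 8 on every side. Origin in the middle of its underside; x along its 100 length, y along its 66 width, z up
- carton: Bystander: white-and-grey fuse carton, 84 x 60 x 30, lying in the other tray. Origin at the middle of its underside
- blank_plate: Bystander: bare aluminium blanking plate, 80 x 50 x 5, lying flat on the shelf (metal, so no insulator). Origin at the middle of its underside
- torch: Bystander: chrome torch lying on its side, 152 long, 38 across the head. Origin at the middle of its underside
- padlock: Bystander: aluminium padlock lying flat, about 60 x 40 x 16. Origin at the middle of its underside
- cap: Bystander: green plastic insulating cap, 30 across, 34 tall, open end up. Origin at the middle of its underside
- bulb: Bystander: glass spare bulb lying on its side, 60 across, 105 long. Origin at the middle of its underside
- tape_roll: Bystander: black roll of insulating tape, 68 across, 19 high, lying flat. Origin at the middle of its underside
Not all that is in view belongs to the job. What is meant by the board is not orange, and is the smaller of those in its own colour.

How it is judged:
By the outcome, as a careful person would: the job done as asked, in the order asked, and still so for the second after the job is handed in, with the robot touching nothing.
It also fails if it takes over 64 s, if anything falls off the work surface, if the arm or the gripper's body presses on something with over 40 N, if the wrist force passes 120 N, or if a joint passes its speed limit or range.

### The arm

A 6-joint arm with a two-finger parallel gripper is mounted at the origin on the work surface. World frame = base frame: x ahead of the robot, y to its left, z up, the work surface at z = 0. Lengths are in m, angles in degrees, forces in N, time in s.
With the tool pointing down it reaches from about 0.275 to 0.825 m from the base axis. Payload 4.9 kg.
Tool frame: the origin (TCP) lies at the centre of the arm's flange, where the gripper is bolted on; the fingertips stand 173 mm ahead of it and the grasp point (between the pads) lies 155 mm ahead of it; z points along the fingers, y is the direction in which the jaws open and shut (so a half turn about z gives the same grasp; the last joint's range is limited). The gripper opens to 85 mm and grips with 20 to 120 N. Pads are 22 mm wide; open, the fingers measure 114 mm over their backs; the gripper's body (76 mm by 85 mm) begins 54 mm behind the grasp point. The pads swing forward as they close: fully open they stand 13 mm farther back than shut.
Start: joints at [64.389, 18.69, -11.035, 60.275, 0, 82.311], TCP at [0.169, 0.523, 0.405] pointing down, gripper open.
Joint ranges: [-152.03, 152.03], [-55.5, 102.48], [-74.3, 77.21], [-110.64, 120.58], [-84.22, 78.4], [-180, 180]. Speed limits (degrees/s): [147.25, 147.25, 180, 180, 180, 180].

### API

Orientations are given as [roll, pitch, yaw] about the fixed x, y, z axes, in that order (R = Rz(yaw) Ry(pitch) Rx(roll)).
In Python, from plant import robot, eyes gives the robot as it stands.
- The arm moves only by the tool carry_out, never from a script. Its argument "plan" is a list of rows, each an object with "offset": the shift along the world's x, y, z in m, a list of three; "angular": the turn, a rotation vector about the world's x, y, z in degrees, a list of three; "fingers": the gripper command: -1 is fully open, 1 is shut, values between are in proportion. A call has 1 to 10 rows; each row is the pose to reach, as a shift and turn from the pose commanded when the call began; what a row does not reach only later rows make up. A row lasts 1/10 s, in which the tool goes at most 50 mm and 8.59 degrees, less where a joint would pass 70% of its speed; a pose out of reach is approached as far as the arm can. A call with a gripper value outside its range is refused whole. The fingers move at their own pace and stop on an object; the grip force is fixed at half the most. Time passes only in rows, so rows that repeat a pose let the fingers close. It gives the time, the measured TCP pose, the force and the opening at its end, in the units of the state.
- robot.state(): the state, without advancing time (a new reading comes with each control period).
- eyes.grab_frame(name): name is "scene" or "top" or "wrist"; returns the picture (420x560x3 uint8, red, green, blue); there is no depth.
- eyes.camera_model(name): a dict with "camera_matrix" (3x3 intrinsics, pixels), "extrinsics" (4x4, takes a point from world to camera coordinates). Camera axes: x right, y up, looking along -z (the intrinsics and any distortion apply to the point x, -y, -z); pixel columns grow to the right and rows downward; lengths in m; the calibration is good to about 2 mm. The wrist camera is an equidistant fisheye: a pixel r from the principal point sees the ray r / f radians off the axis. A picture is of the moment at which its call begins: read the wrist's pose just before it. camera_model takes no time and is no camera call; for the wrist camera it gives the pose at the moment of the call.
- robot.close_job(): hands the job in, once; it reports no verdict.
The state is a dict: "time": time; "qpos": joint angles; "joint_velocities": joint speeds; "effort": joint torques, N m; "tcp_pos": TCP position; "tcp_rot": TCP orientation; "contact_force": force on the tool from outside, world axes, zero at the start; "wrist_torque": the same for the moment, N m; "gripper_width": opening from 0.0 (shut) to 1.0 (fully open).
Only numpy, scipy, OpenCV 4.12 (cv2) and the standard library are available. Lean on these libraries where they do the work, as an engineer would, in place of code of your own. Each camera call takes 0.05 s, during which the arm holds its last target.

## Working session

There is one attempt and no reset: what is moved stays moved. The work goes in short steps, Python scripts to look and compute and a tool call to move; the robot and the scene stay as the last step left them, time stands still between calls to the robot, and variables do not carry over. Pictures are saved under pics/ and viewed, and the job is handed in when it is done.

Besides the shell and the picture viewer there is one more tool, called after ">>>" in YAML: its name, and indented under it one key for each argument. carry_out: Moves the arm, as the interface text tells. Its arguments: {"type":"object","properties":{"plan":{"type":"array"}},"required":["plan"]}

```bash
ls; mkdir -p pics
python3 - <<'E'
from plant import robot, eyes
import cv2,json
print(robot.state())
for n in ["scene","top","wrist"]:
    m=eyes.camera_model(n); print(n,m)
    im=eyes.grab_frame(n); cv2.imwrite(f"pics/{n}0.png",im[:,:,::-1])
E
```

```text
pics
{'time': 0.0, 'qpos': array([ 6.43889699e+01,  1.87334648e+01, -1.10903665e+01,  6.02732333e+01,
        3.08543218e-04,  8.23107935e+01]), 'joint_velocities': array([-0.05264228,  0.02907249, -0.10523681, -0.08321018,  0.0827561 ,
       -0.01182749]), 'effort': array([ 1.26937044e-05, -4.43405485e+01,  2.62438256e+01,  1.54874730e-02,
       -9.60594411e-05,  2.56700837e-06]), 'tcp_pos': array([0.16911883, 0.52307368, 0.40390021]), 'tcp_rot': array([-1.79903849e+02, -1.32929685e-02,  1.62078165e+02]), 'contact_force': array([ 0.03489456,  0.38163983, -0.43112179]), 'wrist_torque': array([ 0.03230087, -0.00474955,  0.02660105]), 'gripper_width': 1.0029905147784095}
scene {'camera_matrix': array([[400.16399378,   0.        , 281.16794377],
       [  0.        , 400.16399378, 209.70406199],
       [  0.        ,   0.        ,   1.        ]]), 'extrinsics': array([[ 0.55856357,  0.82938183,  0.01151168, -0.27995918],
       [-0.64544371,  0.42588627,  0.63405308,  0.24703871],
       [ 0.52096943, -0.36158909,  0.77320384, -1.69451977],
       [ 0.        ,  0.        ,  0.       
[... 386 characters left out ...]
 [-1.24346058e-01, -1.41033671e-03,  9.92237909e-01,
        -1.35827554e+00],
       [ 0.00000000e+00,  0.00000000e+00,  0.00000000e+00,
         1.00000000e+00]])}
wrist {'camera_matrix': array([[325.1922621 ,   0.        , 283.65809106],
       [  0.        , 325.1922621 , 209.37703444],
       [  0.        ,   0.        ,   1.        ]]), 'extrinsics': array([[ 3.07225888e-01,  9.51636608e-01,  1.44362296e-04,
        -5.49909946e-01],
       [-9.17644333e-01,  2.96292015e-01, -2.64839422e-01,
         3.40772181e-02],
       [-2.52073662e-01,  8.12330533e-02,  9.64292518e-01,
        -3.78374918e-01],
       [ 0.00000000e+00,  0.00000000e+00,  0.00000000e+00,
         1.00000000e+00]])}
```

View pics/scene0.png

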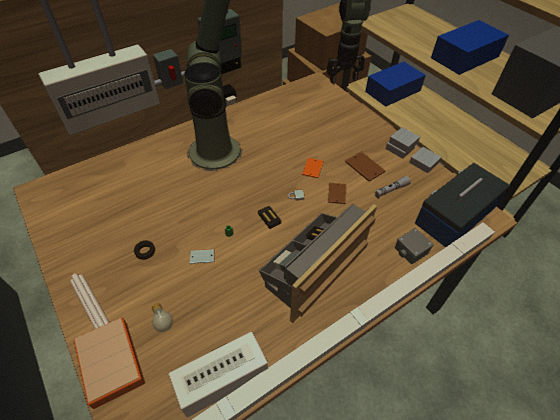

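View pics/top0.png

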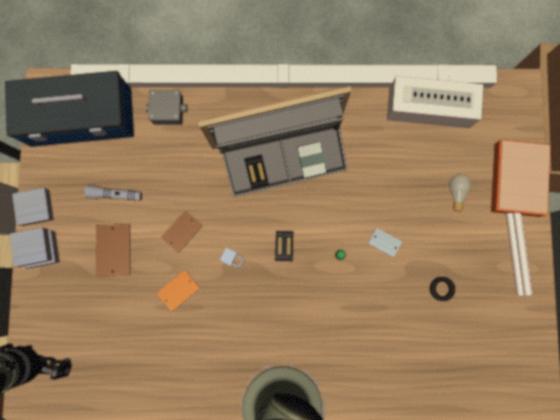

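View pics/wrist0.png

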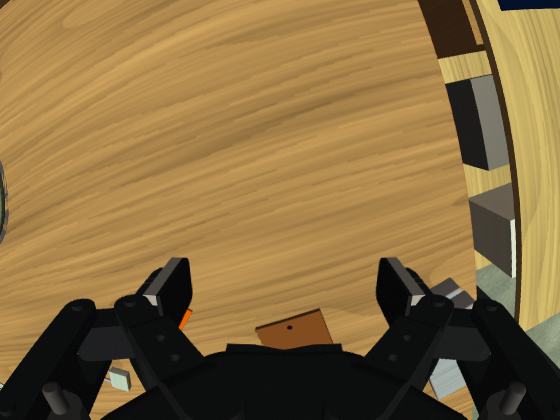

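The top view shows two brown plates: the small one at (181,231) and a larger one at (113,249). There is also an orange plate at (178,291). The spare pack is at (285,246) and the lower pack is in the left tray at (257,171). The carton is in the right tray at (313,160).

```bash
cat > h.py <<'E'
import numpy as np, cv2
from plant import robot, eyes
def rays(m,px,name):
    K=m["camera_matrix"];E=m["extrinsics"];R=E[:3,:3];t=E[:3,3]
    px=np.atleast_2d(px).astype(float)
    u=(px[:,0]-K[0,2])/K[0,0];v=(px[:,1]-K[1,2])/K[1,1]
    if name=="wrist":
        r=np.hypot(u,v);s=np.where(r>1e-9,np.sin(r)/np.maximum(r,1e-9),1)
        d=np.stack([u*s,-v*s,-np.cos(r)],1)
    else: d=np.stack([u,-v,-np.ones_like(u)],1)
    return -R.T@t, d@R
def onplane(m,px,name,p0,n):
    c,d=rays(m,px,name);n=np.asarray(n,float)
    return c+d*(((np.asarray(p0)-c)@n)/(d@n))[:,None]
def onz(m,px,name,z): return onplane(m,px,name,[0,0,z],[0,0,1])
def project(m,P,name):
    K=m["camera_matrix"];E=m["extrinsics"];P=np.atleast_2d(P)
    q=P@E[:3,:3].T+E[:3,3]; x,y,z=q[:,0],-q[:,1],-q[:,2]
    if name=="wrist":
        r=np.hypot(x,y);th=np.arctan2(r,z);k=th/np.maximum(r,1e-9)
    else: k=1/z
    return np.stack([K[0,0]*x*k+K[0,2],K[1,1]*y*k+K[1,2]],1)
def rectxy(P):
    (c,(a,b),ang)=cv2.minAreaRect((P[:,:2]*1000).astype(np.float32))
    if a<b: a,b=b,a;ang+=90
    return np.round(c,1),round(a,1),round(b,1),round((ang+90)%180-90,1)
E
python3 - <<'E'
import cv2,numpy as np
for n,(x0,y0,x1,y1) in {"top":(190,70,360,270)}.items():
    im=cv2.imread(f"pics/{n}0.png")
    c=cv2.resize(im[y0:y1,x0:x1],None,fx=3,fy=3,interpolation=cv2.INTER_CUBIC);cv2.imwrite(f"pics/{n}c.png",c)
from h import *
im=cv2.imread("pics/top0.png");hsv=cv2.cvtColor(im,cv2.COLOR_BGR2HSV)
for p in [(181,231),(113,240),(178,291),(285,237),(150,290),(232,258)]: print(p,hsv[p[1],p[0]])
m=eyes.camera_model("top")
def meas(roi,f,z,nm):
    x0,y0,x1,y1=roi
    k=f(hsv[y0:y1,x0:x1].astype(int)).astype(np.uint8)*255
    cs=cv2.findContours(k,cv2.RETR_EXTERNAL,cv2.CHAIN_APPROX_NONE)[0]
    c=max(cs,key=cv2.contourArea).reshape(-1,2)+[x0,y0]
    print(nm,cv2.contourArea(c.astype(np.int32)),rectxy(onz(m,c,"top",z)))
br=lambda h:(h[...,2]<130)&(h[...,1]>120)
meas((150,200,212,262),br,.006,"small brown")
meas((85,215,140,285),br,.006,"big brown")
meas((265,220,305,272),lambda h:h[...,2]<60,.02,"spare")
E
```

```text
(181, 231) [ 13 135 153]
(113, 240) [ 12 135 147]
(178, 291) [ 14 173 217]
(285, 237) [11 48 58]
(150, 290) [ 15 111 156]
(232, 258) [110  12 186]Traceback (most recent call last):
  File "<stdin>", line 16, in <module>
  File "<stdin>", line 13, in meas
ValueError: max() iterable argument is empty
```

```bash
sleep 1
```

```text
(no output)
```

View pics/topc.png

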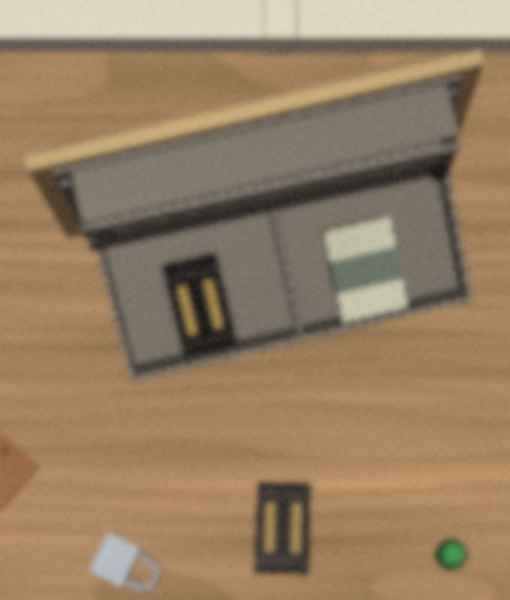

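The crop shows the lower pack in the left tray, lying against the lip and a little to the left of the tray's middle. The spare pack is on the shelf, almost parallel to world x.

Run:
```python
from h import *
im=cv2.imread("pics/top0.png");lab=cv2.cvtColor(im,cv2.COLOR_BGR2LAB).astype(int);hsv=cv2.cvtColor(im,cv2.COLOR_BGR2HSV).astype(int)
for p in [(181,231),(113,240),(178,291),(150,290),(205,215),(160,250)]: print(p,lab[p[1],p[0]])
m=eyes.camera_model("top")
def meas(roi,k,z,nm):
    x0,y0,x1,y1=roi
    k=k[y0:y1,x0:x1].astype(np.uint8)*255
    cs=cv2.findContours(k,cv2.RETR_EXTERNAL,cv2.CHAIN_APPROX_NONE)[0]
    c=max(cs,key=cv2.contourArea).reshape(-1,2)+[x0,y0]
    print(nm,cv2.contourArea(c.astype(np.int32)),rectxy(onz(m,c,"top",z)))
br=lab[...,1]>=146
meas((150,200,212,262),br,.006,"small brown")
meas((85,215,140,285),br,.006,"big brown")
meas((265,220,305,272),hsv[...,2]<95,.02,"spare")
```

```text
(181, 231) [126 142 155]
(113, 240) [120 143 154]
(178, 291) [165 152 176]
(150, 290) [137 137 152]
(205, 215) [146 136 154]
(160, 250) [148 138 154]Traceback (most recent call last):
  File "<stdin>", line 12, in <module>
  File "<stdin>", line 9, in meas
ValueError: max() iterable argument is empty
```

Run:
```python
from h import *
im=cv2.imread("pics/top0.png");lab=cv2.cvtColor(im,cv2.COLOR_BGR2LAB).astype(int);hsv=cv2.cvtColor(im,cv2.COLOR_BGR2HSV).astype(int)
m=eyes.camera_model("top")
def meas(roi,k,z,nm):
    x0,y0,x1,y1=roi
    k=cv2.medianBlur(k[y0:y1,x0:x1].astype(np.uint8)*255,3)
    cs=cv2.findContours(k,cv2.RETR_EXTERNAL,cv2.CHAIN_APPROX_NONE)[0]
    c=max(cs,key=cv2.contourArea).reshape(-1,2)+[x0,y0]
    print(nm,cv2.contourArea(c.astype(np.int32)),rectxy(onz(m,c,"top",z)))
br=hsv[...,1]>=123
br=lab[...,1]>=140
meas((150,200,212,262),br,.006,"small brown")
meas((85,215,140,285),br,.006,"big brown")
meas((265,220,305,272),hsv[...,2]<95,.02,"spare")
```

```text
small brown 784.0 (array([469. , 279.5]), 100.4, 66.5, -40.2)
big brown 1620.0 (array([417.3, 468.5]), 142.0, 91.8, 2.4)
spare 452.5 (array([429.1,  -4.9]), 79.5, 46.5, 0.1)
```

Sizes match: small board 100.4 x 66.5 at (0.469, 0.280), long axis at -40°. Next I move above it.

>>> carry_out:
  plan:
    - {"offset": [0.03,-0.024,-0.01],"angular": [0,0,-3],"fingers": -1}
    - {"offset": [0.07,-0.055,-0.025],"angular": [0,0,-6],"fingers": -1}
    - {"offset": [0.11,-0.087,-0.04],"angular": [0,0,-9],"fingers": -1}
    - {"offset": [0.15,-0.12,-0.052],"angular": [0,0,-12],"fingers": -1}
    - {"offset": [0.19,-0.152,-0.065],"angular": [0,0,-15],"fingers": -1}
    - {"offset": [0.225,-0.182,-0.08],"angular": [0,0,-18],"fingers": -1}
    - {"offset": [0.26,-0.21,-0.09],"angular": [0,0,-20],"fingers": -1}
    - {"offset": [0.285,-0.232,-0.1],"angular": [0,0,-22],"fingers": -1}
    - {"offset": [0.3,-0.2435,-0.105],"angular": [0,0,-22.2],"fingers": -1}
    - {"offset": [0.3,-0.2435,-0.105],"angular": [0,0,-22.2],"fingers": -0.6}

```text
time: 1.15
tcp_pos: [0.4709, 0.2779, 0.2985]
tcp_rot: [-179.9, -0.0, 139.6]
contact_force: [-0.6, -0.1, -0.4]
gripper_width: 0.856
```

Run:
```python
from h import *
s=robot.state();print(s["time"],s["tcp_pos"],s["tcp_rot"],s["contact_force"],s["gripper_width"])
np.save("m1.npy",eyes.camera_model("wrist"),allow_pickle=True)
im=eyes.grab_frame("wrist");cv2.imwrite("pics/w1.png",im[:,:,::-1])
```

```text
1.15 [0.47090991 0.27787939 0.29854255] [-1.79927950e+02 -1.00070091e-02  1.39631143e+02] [-0.63852062 -0.07007257 -0.39613811] 0.8562205757172621
```

View pics/w1.png

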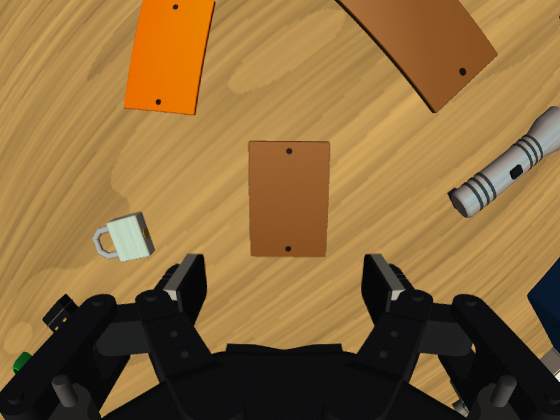

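The wrist view shows the board square to the jaws, corners roughly at (249,141), (330,142), (326,257) and (250,257). The spare pack is lower left, near (60,310).

Run:
```python
from h import *
im=cv2.imread("pics/w1.png");m=np.load("m1.npy",allow_pickle=True).item()
lab=cv2.cvtColor(im,cv2.COLOR_BGR2LAB).astype(int)
print(lab[200,290],lab[200,230],lab[200,350])
roi=(225,120,350,275);x0,y0,x1,y1=roi
g=lab[...,0]
k=((lab[...,0]<(lab[200,290,0]+lab[200,230,0])/2))[y0:y1,x0:x1].astype(np.uint8)*255
k=cv2.medianBlur(k,5)
c=max(cv2.findContours(k,cv2.RETR_EXTERNAL,cv2.CHAIN_APPROX_NONE)[0],key=cv2.contourArea).reshape(-1,2)+[x0,y0]
print(c.min(0),c.max(0))
for z in (.003,.006): print(z,rectxy(onz(m,c,"wrist",z)))
s=robot.state();print(s["tcp_pos"],s["tcp_rot"])
# spare pack rough check
```

```text
[112 147 165] [168 135 169] [161 136 167]
[248 140] [329 257]
0.003 (array([471.8, 282.1]), 102.4, 67.9, -40.6)
0.006 (array([471.2, 282.6]), 101.3, 67.1, -40.6)
[0.46973876 0.278918   0.29897734] [-1.79933043e+02 -5.72490401e-02  1.39739415e+02]
```

>>> carry_out:
  plan:
    - {"offset": [0.0015,0.0015,-0.03],"angular": [0,0,-0.5],"fingers": -0.8}
    - {"offset": [0.0015,0.0015,-0.07],"angular": [0,0,-0.5],"fingers": -0.8}
    - {"offset": [0.0015,0.0015,-0.1],"angular": [0,0,-0.5],"fingers": -0.8}
    - {"offset": [0.0015,0.0015,-0.115],"angular": [0,0,-0.5],"fingers": -0.8}
    - {"offset": [0.0015,0.0015,-0.12],"angular": [0,0,-0.5],"fingers": -0.8}
    - {"offset": [0.0015,0.0015,-0.122],"angular": [0,0,-0.5],"fingers": -0.8}
    - {"offset": [0.0015,0.0015,-0.122],"angular": [0,0,-0.5],"fingers": -0.8}

```text
time: 1.9
tcp_pos: [0.4708, 0.282, 0.1785]
tcp_rot: [179.9, 0.0, 139.4]
contact_force: [0.6, 0.4, 0.8]
gripper_width: 0.901
```

Run:
```python
from h import *
s=robot.state();print(s["time"],s["tcp_pos"],s["tcp_rot"],s["contact_force"],s["gripper_width"])
np.save("m2.npy",eyes.camera_model("wrist"),allow_pickle=True)
im=eyes.grab_frame("wrist");cv2.imwrite("pics/w2.png",im[:,:,::-1])
```

```text
1.9 [0.4707829  0.28204651 0.17852758] [1.79931010e+02 2.65523446e-02 1.39438058e+02] [0.56205216 0.40106671 0.80114227] 0.901461078403841
```

View pics/w2.png

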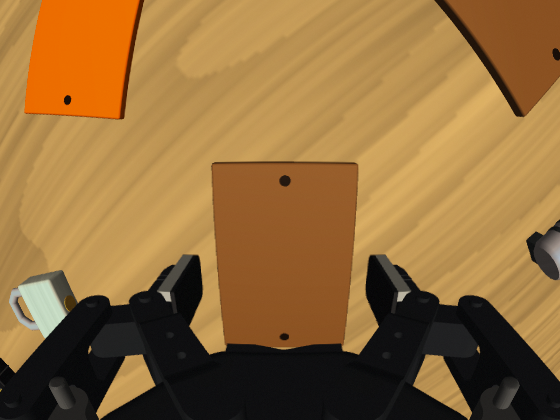

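The board is centred between the jaws: its edges at columns 211 and 358 at the top, jaws at 202 and 366. I check the lengthwise centring from the dots.

Run:
```python
from h import *
m=np.load("m2.npy",allow_pickle=True).item()
P=onz(m,[(285,181),(284,337)],"wrist",.006);print(P*1000,np.linalg.norm(P[0]-P[1]),P.mean(0))
d=P[1]-P[0];print(np.degrees(np.arctan2(d[1],d[0])))
```

```text
[[439.80901313 309.73503624   6.        ]
 [503.86913986 254.41343345   6.        ]] 0.08464147666457547 [0.47183908 0.28207423 0.006     ]
-40.81352024621913
```

>>> carry_out:
  plan:
    - {"offset": [0,0,-0.004],"angular": [0,0,0],"fingers": -0.65}
    - {"offset": [0,0,-0.007],"angular": [0,0,0],"fingers": -0.65}
    - {"offset": [0,0,-0.008],"angular": [0,0,0],"fingers": -0.65}
    - {"offset": [0,0,-0.008],"angular": [0,0,0],"fingers": -0.65}
    - {"offset": [0,0,-0.008],"angular": [0,0,0],"fingers": -0.65}

```text
time: 2.45
tcp_pos: [0.4708, 0.2813, 0.1697]
tcp_rot: [-180.0, 0.0, 139.4]
contact_force: [-0.6, 0.3, -0.0]
gripper_width: 0.822
```

>>> carry_out:
  plan:
    - {"offset": [0,0,-0.001],"angular": [0,0,0],"fingers": -0.65}
    - {"offset": [0,0,-0.0015],"angular": [0,0,0],"fingers": -0.65}
    - {"offset": [0,0,-0.0015],"angular": [0,0,0],"fingers": -0.65}

```text
time: 2.75
tcp_pos: [0.4707, 0.2813, 0.1681]
tcp_rot: [-180.0, -0.0, 139.4]
contact_force: [0.3, -0.6, -0.0]
gripper_width: 0.823
```

Run:
```python
from h import *
s=robot.state();print(s["time"],s["tcp_pos"],s["tcp_rot"],s["contact_force"],s["gripper_width"])
im=eyes.grab_frame("wrist");cv2.imwrite("pics/w3.png",im[:,:,::-1])
```

```text
2.75 [0.47071404 0.28129204 0.16808909] [-1.79992770e+02 -6.52577721e-03  1.39373624e+02] [ 0.31913942 -0.60095774 -0.01390868] 0.8226133107517427
```

View pics/w3.png

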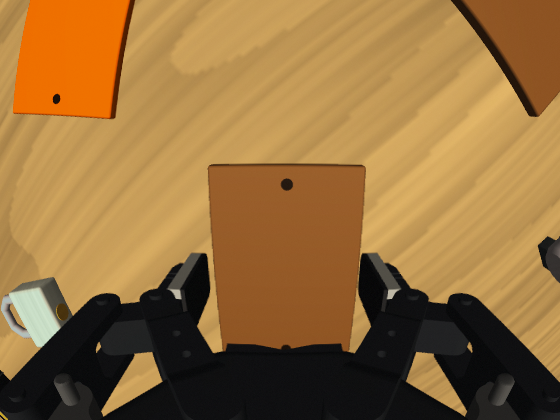

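>>> carry_out:
  plan:
    - {"offset": [0,0,0],"angular": [0,0,0],"fingers": -0.58}
    - {"offset": [0,0,-0.0005],"angular": [0,0,0],"fingers": -0.58}
    - {"offset": [0,0,-0.001],"angular": [0,0,0],"fingers": -0.58}
    - {"offset": [0,0,-0.001],"angular": [0,0,0],"fingers": -0.58}

```text
time: 3.2
tcp_pos: [0.4708, 0.2813, 0.1671]
tcp_rot: [180.0, 0.0, 139.4]
contact_force: [1.2, 0.3, 0.2]
gripper_width: 0.792
```

>>> carry_out:
  plan:
    - {"offset": [0,0,-0.0005],"angular": [0,0,0],"fingers": -0.58}
    - {"offset": [0,0,-0.001],"angular": [0,0,0],"fingers": -0.58}
    - {"offset": [0,0,-0.001],"angular": [0,0,0],"fingers": -0.58}

```text
time: 3.5
tcp_pos: [0.4708, 0.2813, 0.1665]
tcp_rot: [180.0, 0.0, 139.4]
contact_force: [-0.1, 0.0, 2.9]
gripper_width: 0.789
```

>>> carry_out:
  plan:
    - {"offset": [0,0,0.001],"angular": [0,0,0],"fingers": -0.58}
    - {"offset": [0,0,0.0015],"angular": [0,0,0],"fingers": -0.4}
    - {"offset": [0,0,0.0015],"angular": [0,0,0],"fingers": 0.2}
    - {"offset": [0,0,0.0015],"angular": [0,0,0],"fingers": 1}
    - {"offset": [0,0,0.0015],"angular": [0,0,0],"fingers": 1}
    - {"offset": [0,0,0.0015],"angular": [0,0,0],"fingers": 1}

```text
time: 4.1
tcp_pos: [0.4707, 0.2814, 0.1681]
tcp_rot: [180.0, 0.0, 139.4]
contact_force: [-2.1, -0.7, 6.0]
gripper_width: 0.745
```

Run:
```python
from h import *
s=robot.state();print(s["time"],s["tcp_pos"],s["tcp_rot"],s["contact_force"],s["gripper_width"],s["qpos"])
```

```text
4.1 [0.47074173 0.28135114 0.16808475] [1.79991283e+02 9.43276195e-03 1.39381103e+02] [-2.06592951 -0.68554132  6.00429381] 0.7446291157069715 [ 2.31541775e+01  3.39868722e+01 -2.66366307e+01  2.93645091e+01
 -4.60946100e-03  6.37730736e+01]
```

>>> carry_out:
  plan:
    - {"offset": [0,0,0.003],"angular": [0,0,0],"fingers": 1}
    - {"offset": [0,0,0.01],"angular": [0,0,0],"fingers": 1}
    - {"offset": [0,0,0.03],"angular": [0,0,0],"fingers": 1}
    - {"offset": [0,0,0.06],"angular": [0,0,0],"fingers": 1}
    - {"offset": [0,0,0.1],"angular": [0,0,0],"fingers": 1}
    - {"offset": [0,0,0.14],"angular": [0,0,0],"fingers": 1}
    - {"offset": [0,0,0.17],"angular": [0,0,0],"fingers": 1}
    - {"offset": [0,0,0.18],"angular": [0,0,0],"fingers": 1}
    - {"offset": [0,0,0.18],"angular": [0,0,0],"fingers": 1}

```text
time: 5.0
tcp_pos: [0.4711, 0.2815, 0.349]
tcp_rot: [179.8, 0.1, 139.4]
contact_force: [-0.5, 0.2, 0.1]
gripper_width: 0.747
```

Run:
```python
from h import *
s=robot.state();print(s["time"],s["tcp_pos"],s["tcp_rot"],s["contact_force"],s["gripper_width"],s["qpos"])
np.save("m4.npy",eyes.camera_model("wrist"),allow_pickle=True)
im=eyes.grab_frame("wrist");cv2.imwrite("pics/w4.png",im[:,:,::-1])
im=eyes.grab_frame("top");cv2.imwrite("pics/top4.png",im[:,:,::-1])
```

```text
5.0 [0.47113399 0.28152172 0.34899906] [1.79846040e+02 7.65436744e-02 1.39379562e+02] [-0.54302295  0.15387097  0.09826351] 0.74698009082391 [ 2.31534983e+01  2.09784605e+01 -1.62850823e+01  5.25645209e+01
 -6.27011219e-04  6.37738324e+01]
```

View pics/w4.png

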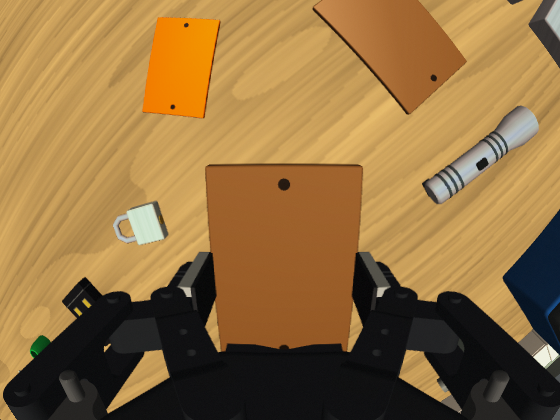

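The board is held level and centred, with its dots at (284,184) and (284,348). Next I measure the organiser and lower pack from the top image.

Run:
```python
from h import *
m=np.load("m4.npy",allow_pickle=True).item()
P=onz(m,[(284,184),(284,348)],"wrist",.349-.162);print("held dots",P*1000,np.linalg.norm(P[0]-P[1]),P.mean(0))
E=m["extrinsics"];c=-E[:3,:3].T@E[:3,3];print("cam",c, "fwd",-E[2,:3],"up",E[1,:3])
mt=eyes.camera_model("top")
L=onz(mt,[(234.3,195),(346,169)],"top",.0763)*1000
print(L,np.linalg.norm(L[0]-L[1]));d=L[0]-L[1];yaw=np.degrees(np.arctan2(-d[0],d[1]));print("yaw",yaw)
# ply board top corners z=.222
Q=onz(mt,[(190+25/3,70+158/3),(190+480/3,70+52/3)],"top",.222)*1000
print(Q,np.linalg.norm(Q[0]-Q[1]));d=Q[0]-Q[1];print("yaw",np.degrees(np.arctan2(-d[0],d[1])))
```

```text
held dots [[439.67839352 309.40417169 187.        ]
 [503.90143668 254.42039954 187.        ]] 0.08454474834228991 [0.47178992 0.28191229 0.187     ]
cam [0.41984591 0.32543671 0.31891701] fwd [ 0.204558   -0.16961041 -0.96404789] up [-0.73130679  0.62817085 -0.26569112]
[[ 559.5374386   126.55260278   76.3       ]
 [ 631.07774273 -171.74311996   76.3       ]] 306.75454897712785
yaw 13.486530565359041
[[ 712.70266073  201.57141164  222.        ]
 [ 802.65498519 -165.99769217  222.        ]] 378.41573269426794
yaw 13.751284952045186
```

Run:
```python
import cv2
im=cv2.imread("pics/top4.png")
cv2.imwrite("pics/top4c.png",cv2.resize(im[70:270,190:360],None,fx=3,fy=3,interpolation=cv2.INTER_CUBIC))
```

```text
(no output)
```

View pics/top4c.png

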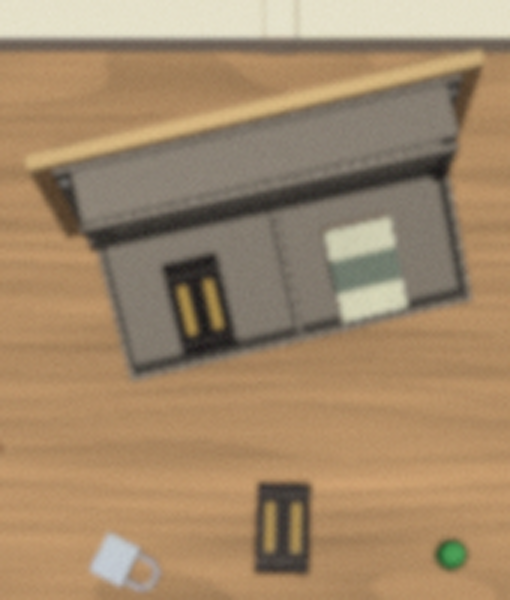

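The board hasn't slipped in the grip. Organiser yaw comes out at about 13.6°. For a closer view of the tray I swing the wrist camera round, holding the board high.

>>> carry_out:
  plan:
    - {"offset": [0.003,-0.02,0.005],"angular": [0,0,-8],"fingers": 1}
    - {"offset": [0.006,-0.04,0.01],"angular": [0,0,-16],"fingers": 1}
    - {"offset": [0.01,-0.06,0.015],"angular": [0,0,-24],"fingers": 1}
    - {"offset": [0.013,-0.08,0.02],"angular": [0,0,-32],"fingers": 1}
    - {"offset": [0.016,-0.1,0.025],"angular": [0,0,-40],"fingers": 1}
    - {"offset": [0.02,-0.12,0.03],"angular": [0,0,-48],"fingers": 1}
    - {"offset": [0.024,-0.14,0.035],"angular": [0,0,-56],"fingers": 1}
    - {"offset": [0.028,-0.16,0.04],"angular": [0,0,-64],"fingers": 1}
    - {"offset": [0.031,-0.18,0.045],"angular": [0,0,-72],"fingers": 1}
    - {"offset": [0.034,-0.2,0.05],"angular": [0,0,-80],"fingers": 1}

```text
time: 6.1
tcp_pos: [0.5042, 0.0805, 0.3954]
tcp_rot: [-179.8, 0.1, 59.0]
contact_force: [0.2, -0.5, -0.4]
gripper_width: 0.745
```

>>> carry_out:
  plan:
    - {"offset": [0.002,-0.015,0],"angular": [0,0,-8],"fingers": 1}
    - {"offset": [0.005,-0.035,0],"angular": [0,0,-16],"fingers": 1}
    - {"offset": [0.008,-0.055,0],"angular": [0,0,-24],"fingers": 1}
    - {"offset": [0.01,-0.0665,0],"angular": [0,0,-29],"fingers": 1}
    - {"offset": [0.01,-0.0665,0],"angular": [0,0,-29],"fingers": 1}
    - {"offset": [0.01,-0.0665,0],"angular": [0,0,-29],"fingers": 1}
    - {"offset": [0.01,-0.0665,0],"angular": [0,0,-29],"fingers": 1}

```text
time: 6.8
tcp_pos: [0.5144, 0.0154, 0.3968]
tcp_rot: [-179.9, 0.1, 30.5]
contact_force: [0.1, 0.6, -0.2]
gripper_width: 0.747
```

Run:
```python
from h import *
s=robot.state();print(s["time"],s["tcp_pos"],s["tcp_rot"],s["contact_force"],s["gripper_width"],s["qpos"])
np.save("m5.npy",eyes.camera_model("wrist"),allow_pickle=True)
im=eyes.grab_frame("wrist");cv2.imwrite("pics/w5.png",im[:,:,::-1])
```

```text
6.8 [0.51440744 0.01543037 0.39675067] [-1.79922686e+02  7.58588611e-02  3.04875119e+01] [ 0.05300325  0.55756617 -0.24031714] 0.7469147280359775 [-6.50819294e+00  1.53306782e+01 -1.69379413e+01  5.78384915e+01
  1.61006651e-02  1.43004331e+02]
```

View pics/w5.png

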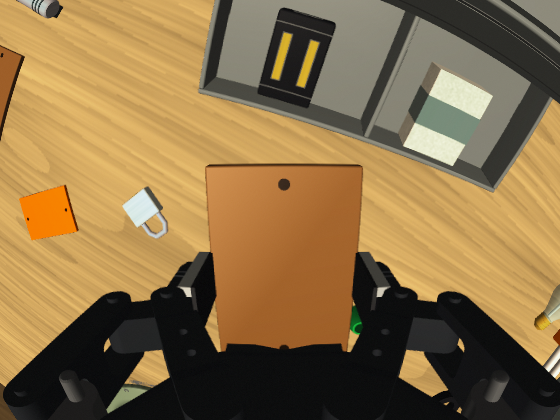

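The wrist view shows the left tray with the lower pack, corners near (279,8), (335,22), (310,107) and (260,95). The front lip's top edge runs from (199,90) to (493,190).

Run:
```python
import cv2
im=cv2.imread("pics/w5.png")
cv2.imwrite("pics/w5a.png",cv2.resize(im[0:150,190:390],None,fx=4,fy=4,interpolation=cv2.INTER_CUBIC))
cv2.imwrite("pics/w5b.png",cv2.resize(im[0:200,350:560],None,fx=3,fy=3,interpolation=cv2.INTER_CUBIC))
```

```text
(no output)
```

View pics/w5a.png

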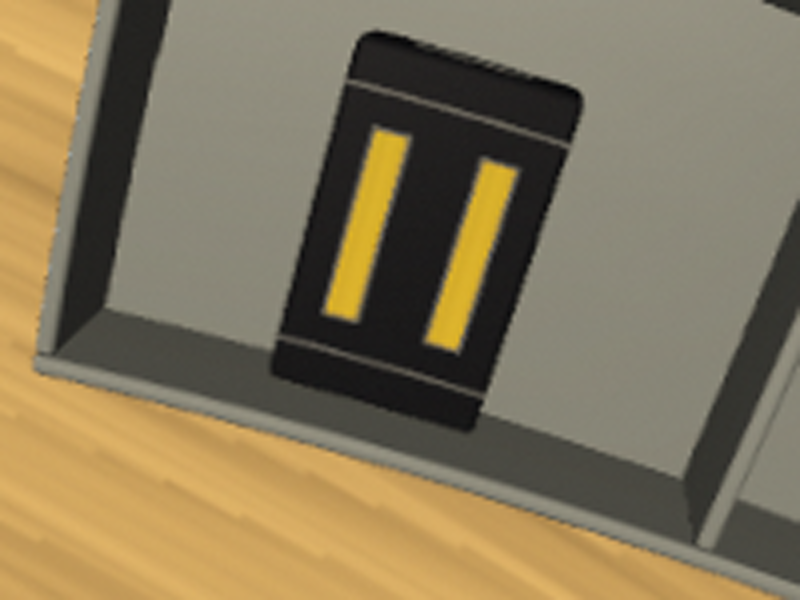

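View pics/w5b.png

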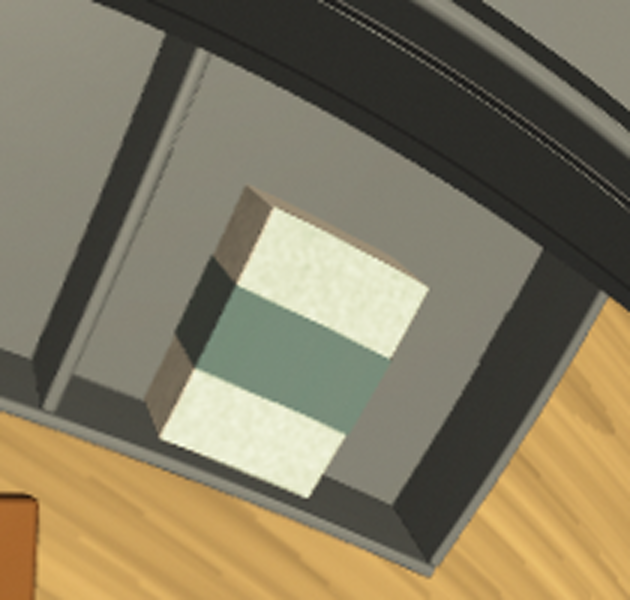

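```bash
cat > org.py <<'E'
from h import *
m=np.load("m5.npy",allow_pickle=True).item()
a=lambda x,y:(190+x/4-.375,y/4-.375); b=lambda x,y:(350+x/3-.33,y/3-.33)
pts=[(a(55,353),(-71.9,153,76.25)),(a(692,538),(-71.9,3,76.25)),(a(37,368),(-76.4,157.5,74.1)),(a(105,307),(-55,153,40)),(a(683,478),(-55,3,40)),
(b(393,503),(-55,-153,40)),(b(430,575),(-76.4,-157.5,74.1)),(b(432,562),(-71.9,-153,76.25))]
W=np.array([onz(m,p,"wrist",q[2]/1000)[0]*1000 for p,q in pts]);Q=np.array([q for _,q in pts])
A=Q[:,:2]-Q[:,:2].mean(0);B=W[:,:2]-W[:,:2].mean(0)
yaw=np.arctan2((A[:,0]*B[:,1]-A[:,1]*B[:,0]).sum(),(A*B).sum())
R=np.array([[np.cos(yaw),-np.sin(yaw)],[np.sin(yaw),np.cos(yaw)]])
O=W[:,:2].mean(0)-R@Q[:,:2].mean(0)
if __name__=="__main__":
    print("origin",O,"yaw",np.degrees(yaw));print(np.round((W[:,:2]-O)@R-Q[:,:2],1))
# slope frame
c,s=np.cos(np.radians(25)),np.sin(np.radians(25))
X3=np.array([R[0,0]*c,R[1,0]*c,s]);Y3=np.array([R[0,1],R[1,1],0]);N3=np.cross(X3,Y3)
T=np.append(O+R@[-55,78],40.)
def S2W(p): p=np.atleast_2d(p);return T+p@np.array([X3,Y3,N3])
def W2S(p): return (np.atleast_2d(p)-T)@np.array([X3,Y3,N3]).T
if __name__=="__main__":
    print("tray_left",T)
    pk=[a(*p) for p in [(373,126),(412,134),(360,322),(322,315),(482,157),(520,166),(461,354),(423,344)]]
    P=onplane(m,pk,"wrist",S2W([0,0,20])[0]/1000,N3)*1000
    print(np.round(W2S(P),1)); print("strips mid",W2S(P).mean(0), W2S(P)[:4].mean(0),W2S(P)[4:].mean(0))
    ends=[a(*p) for p in [(272,376),(473,432),(487,395),(279,338),(346,82),(570,146),(582,88),(360,35)]]
    print("corners",np.round(W2S(onplane(m,ends,"wrist",S2W([0,0,20])[0]/1000,N3)*1000),1))
E
python3 org.py
```

```text
origin [669.37316552  -2.55623998] yaw 13.844538306678357
[[ 0.3  0.2]
 [ 0.8  0.9]
 [ 0.5 -0.6]
 [-0.8  0.8]
 [-0.8 -0.9]
 [-0.4 -0.5]
 [ 0.2  0.9]
 [ 0.2 -0.7]]
tray_left [597.30650806  60.01689229  40.        ]
[[ 64.2  20.7  20. ]
 [ 64.8  12.1  20. ]
 [ 19.   11.6  20. ]
 [ 18.1  20.4  20. ]
 [ 64.3  -3.6  20. ]
 [ 64.9 -12.   20. ]
 [ 18.5 -12.5  20. ]
 [ 18.2  -3.6  20. ]]
strips mid [41.50331882  4.12705905 20.        ] [41.54063231 16.18840261 20.        ] [41.46600533 -7.93428451 20.        ]
corners [[  0.1  28.   20. ]
 [  0.8 -20.8  20. ]
 [ 10.8 -21.1  20. ]
 [  9.8  28.6  20. ]
 [ 72.3  28.8  20. ]
 [ 72.6 -20.7  20. ]
 [ 85.9 -19.2  20. ]
 [ 83.3  28.7  20. ]]
```

The fit is consistent: residuals are under 1 mm, and the pack spans s = 0 to 84 at y = +4 in the tray. Next I compute the approach poses.

```bash
cat > pose.py <<'E'
from org import *
from scipy.spatial.transform import Rotation as Ro
def Rt(tilt=25.):  # tool orientation in tray
    return Ro.from_matrix(np.array([-X3,Y3,-N3]).T)
def cur(): 
    s=robot.state(); return s["tcp_pos"]*1000, Ro.from_euler("xyz",s["tcp_rot"],degrees=True)
E
python3 - <<'E'
from pose import *
print("X3",X3,"N3",N3,"Y3",Y3)
p,r=cur()
for h in (248,208,190):
    t=S2W([53,4,h])[0]; print(h,t, "shift",t-p)
print(Rt().as_euler("xyz",degrees=True),(Rt()*r.inv()).as_rotvec(degrees=True))
E
```

```text
X3 [0.87997825 0.21686884 0.42261826] N3 [-0.41034059 -0.1011276   0.90630779] Y3 [-0.23928829  0.97094856  0.        ]
248 [541.22373441  50.31509018 287.16309906] shift [  26.74406087   34.81493723 -109.89013529]
208 [557.6373582   54.36019418 250.91078758] shift [  43.15768466   38.86004122 -146.14244678]
190 [565.0234889   56.18049098 234.59724741] shift [  50.54381537   40.68033802 -162.45598694]
[ 180.           25.         -166.15546169] [-33.06341925 -13.5522557  159.81985067]
```

>>> carry_out:
  plan:
    - {"offset": [0,0,0.003],"angular": [-1.65,-0.68,8.0],"fingers": 1}
    - {"offset": [0,0,0.003],"angular": [-3.31,-1.36,16.0],"fingers": 1}
    - {"offset": [0,0.002,0.003],"angular": [-4.96,-2.03,23.97],"fingers": 1}
    - {"offset": [0,0.004,0.003],"angular": [-6.61,-2.71,31.96],"fingers": 1}
    - {"offset": [0,0.006,0.003],"angular": [-8.27,-3.39,39.96],"fingers": 1}
    - {"offset": [0,0.008,0.003],"angular": [-9.92,-4.07,47.95],"fingers": 1}
    - {"offset": [0,0.01,0.003],"angular": [-11.57,-4.74,55.94],"fingers": 1}
    - {"offset": [0,0.013,0.003],"angular": [-13.23,-5.42,63.93],"fingers": 1}
    - {"offset": [0,0.016,0.003],"angular": [-14.88,-6.1,71.92],"fingers": 1}
    - {"offset": [0,0.018,0.003],"angular": [-16.53,-6.78,79.91],"fingers": 1}

```text
time: 7.85
tcp_pos: [0.5145, 0.0338, 0.4006]
tcp_rot: [168.9, 12.3, 110.1]
contact_force: [0.4, 0.5, -1.4]
gripper_width: 0.747
```

>>> carry_out:
  plan:
    - {"offset": [0,0.002,0],"angular": [-1.65,-0.68,8.0],"fingers": 1}
    - {"offset": [0,0.004,0],"angular": [-3.31,-1.36,16.0],"fingers": 1}
    - {"offset": [0.002,0.006,0],"angular": [-4.96,-2.03,23.97],"fingers": 1}
    - {"offset": [0.005,0.008,0],"angular": [-6.61,-2.71,31.96],"fingers": 1}
    - {"offset": [0.008,0.01,0],"angular": [-8.27,-3.39,39.96],"fingers": 1}
    - {"offset": [0.012,0.012,0],"angular": [-9.92,-4.07,47.95],"fingers": 1}
    - {"offset": [0.016,0.014,0],"angular": [-11.57,-4.74,55.94],"fingers": 1}
    - {"offset": [0.02,0.016,0],"angular": [-13.23,-5.42,63.93],"fingers": 1}
    - {"offset": [0.024,0.017,0],"angular": [-14.88,-6.1,71.92],"fingers": 1}
    - {"offset": [0.0267,0.0173,0],"angular": [-16.53,-6.78,79.91],"fingers": 1}

```text
time: 8.85
tcp_pos: [0.5412, 0.051, 0.4005]
tcp_rot: [180.0, 25.0, -165.8]
contact_force: [0.5, -0.7, -1.4]
gripper_width: 0.747
```

Run:
```python
from pose import *
s=robot.state();print(s["time"],s["tcp_pos"],s["tcp_rot"],s["gripper_width"],s["qpos"])
p,r=cur()
for h in (258,208,190): print(h,(S2W([53,4,h])[0]-p).round(1))
print((Rt()*r.inv()).as_rotvec(degrees=True))
np.save("m6.npy",eyes.camera_model("wrist"),allow_pickle=True)
im=eyes.grab_frame("wrist");cv2.imwrite("pics/w6.png",im[:,:,::-1])
```

```text
8.85 [0.54123334 0.05103946 0.40054899] [ 179.98038525   24.95123186 -165.78567407] 0.7469641980845562 [ -4.2533785    8.5594386  -28.54661991  29.08726199   7.6980877
 -16.84699745]
258 [  -4.1   -1.7 -104.3]
208 [  16.4    3.3 -149.6]
190 [  23.8    5.1 -166. ]
[-0.00542778 -0.0516239  -0.37806958]
```

View pics/w6.png

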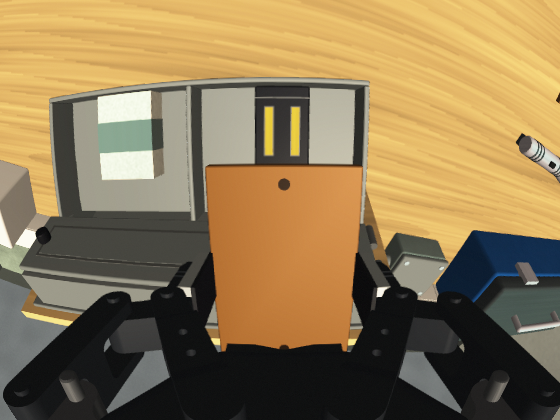

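The view shows the tray with the lip edge at row ~80 and the pack's lower end at (283,90). The board is square and centred over the pack. I lower it along the slope normal.

>>> carry_out:
  plan:
    - {"offset": [-0.001,-0.0005,-0.03],"angular": [0,0,-0.38],"fingers": 1}
    - {"offset": [-0.003,-0.001,-0.07],"angular": [0,0,-0.38],"fingers": 1}
    - {"offset": [-0.004,-0.0017,-0.1],"angular": [0,0,-0.38],"fingers": 1}
    - {"offset": [0.002,0,-0.118],"angular": [0,0,-0.38],"fingers": 1}
    - {"offset": [0.008,0.001,-0.131],"angular": [0,0,-0.38],"fingers": 1}
    - {"offset": [0.0123,0.0023,-0.1406],"angular": [0,0,-0.38],"fingers": 1}
    - {"offset": [0.0143,0.0028,-0.1451],"angular": [0,0,-0.38],"fingers": 1}
    - {"offset": [0.0143,0.0028,-0.1451],"angular": [0,0,-0.38],"fingers": 1}
    - {"offset": [0.0143,0.0028,-0.1451],"angular": [0,0,-0.38],"fingers": 1}

```text
time: 9.8
tcp_pos: [0.5561, 0.053, 0.2563]
tcp_rot: [179.9, 25.0, -166.7]
contact_force: [-0.8, 0.1, -0.4]
gripper_width: 0.745
```

Run:
```python
from pose import *
s=robot.state();print(s["time"],s["tcp_pos"],s["tcp_rot"],s["gripper_width"],s["contact_force"])
p,r=cur()
print("tcp in slope",W2S(p),(Rt()*r.inv()).as_rotvec(degrees=True))
np.save("m7.npy",eyes.camera_model("wrist"),allow_pickle=True)
im=eyes.grab_frame("wrist");cv2.imwrite("pics/w7.png",im[:,:,::-1])
```

```text
9.8 [0.55608406 0.05298889 0.25627063] [ 179.90637294   25.00846924 -166.65001659] 0.7447783711634667 [-0.78242942  0.11529234 -0.36097689]
tcp in slope [[ 53.60090711   3.04021795 213.63372719]] [-0.0844651  -0.0117165   0.45498003]
```

View pics/w7.png

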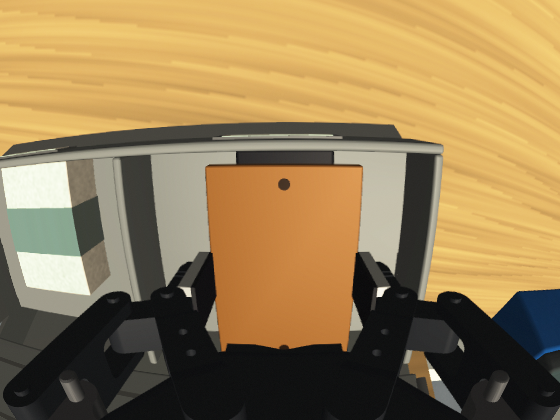

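Run:
```python
import cv2
im=cv2.imread("pics/w7.png")
cv2.imwrite("pics/w7a.png",cv2.resize(im[110:260,195:375],None,fx=4,fy=4,interpolation=cv2.INTER_CUBIC))
```

```text
(no output)
```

View pics/w7a.png

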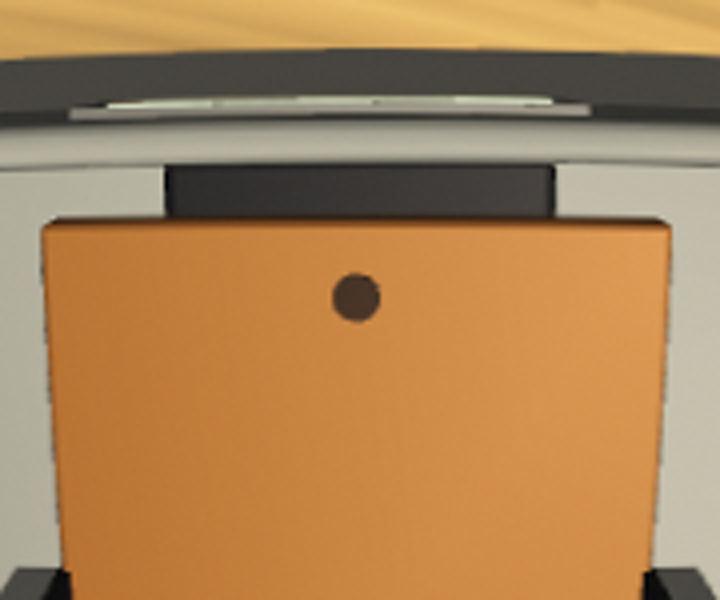

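Run:
```python
from pose import *
m=np.load("m7.npy",allow_pickle=True).item()
a=lambda x,y:(195+x/4-.375,110+y/4-.375)
def sl(p,h): return W2S(onplane(m,[a(*q) for q in p],"wrist",S2W([0,0,h])[0]/1000,N3)*1000).round(1)
print("pack sides",sl([(168,205),(553,205),(166,166),(555,166)],20))
print("board top edge corners",sl([(44,226),(670,226),(355,228)],51.6))
print("lip inner top",sl([(100,166),(620,164)],40), "lip far edge",sl([(100,122),(620,118)],40))
```

```text
pack sides [[  5.9 -20.3  20. ]
 [  6.3  28.7  20. ]
 [  0.9 -20.4  20. ]
 [  1.3  28.9  20. ]]
board top edge corners [[  4.  -28.8  51.6]
 [  4.6  36.4  51.6]
 [  4.9   3.6  51.6]]
lip inner top [[ -1.  -24.9  40. ]
 [ -0.8  33.2  40. ]] lip far edge [[ -6.  -24.7  40. ]
 [ -6.   33.1  40. ]]
```

All consistent to within 1 mm: board centred at y = 3.8 against the pack's 4.2, and its lower edge 4.5 mm above the lip. Lowering further.

>>> carry_out:
  plan:
    - {"offset": [-0.0014,0.0001,-0.0006],"angular": [0,0,0.3],"fingers": 1}
    - {"offset": [0.001,0.0007,-0.006],"angular": [0,0,0.3],"fingers": 1}
    - {"offset": [0.0035,0.0012,-0.0115],"angular": [0,0,0.3],"fingers": 1}
    - {"offset": [0.0056,0.0017,-0.016],"angular": [0,0,0.3],"fingers": 1}
    - {"offset": [0.007,0.0021,-0.0192],"angular": [0,0,0.3],"fingers": 1}
    - {"offset": [0.0076,0.0023,-0.0205],"angular": [0,0,0.3],"fingers": 1}
    - {"offset": [0.0076,0.0023,-0.0205],"angular": [0,0,0.3],"fingers": 1}
    - {"offset": [0.0076,0.0023,-0.0205],"angular": [0,0,0.3],"fingers": 1}

```text
time: 10.65
tcp_pos: [0.5633, 0.0553, 0.235]
tcp_rot: [179.9, 24.9, -166.4]
contact_force: [0.2, -0.1, -0.7]
gripper_width: 0.743
```

```bash
cat > st.py <<'E'
from pose import *
import sys
s=robot.state();p,r=cur()
print(round(s["time"],2),"slope",W2S(p).round(2),"rot",(Rt()*r.inv()).as_rotvec(degrees=True).round(2),"F slope",(np.array([X3,Y3,N3])@s["contact_force"]).round(1),"w",round(s["gripper_width"],3),p.round(1))
if len(sys.argv)>1:
    n=sys.argv[1];np.save(n+".npy",eyes.camera_model("wrist"),allow_pickle=True)
    cv2.imwrite(f"pics/{n}.png",eyes.grab_frame("wrist")[:,:,::-1])
E
python3 st.py
```

```text
10.65 slope [[ 51.51   3.51 191.18]] rot [-0.09 -0.08  0.15] F slope [-0.2 -0.1 -0.7] w 0.743 [563.3  55.3 235. ]
```

>>> carry_out:
  plan:
    - {"offset": [0.0004,0.0001,-0.0009],"angular": [0,0,0],"fingers": 1}
    - {"offset": [0.0008,0.0002,-0.0018],"angular": [0,0,0],"fingers": 1}
    - {"offset": [0.0008,0.0002,-0.0018],"angular": [0,0,0],"fingers": 1}
    - {"offset": [0.0008,0.0002,-0.0018],"angular": [0,0,0],"fingers": 1}

```text
time: 11.05
tcp_pos: [0.5641, 0.0554, 0.2333]
tcp_rot: [179.9, 25.0, -166.4]
contact_force: [-0.2, 0.4, -0.7]
gripper_width: 0.74
```

>>> carry_out:
  plan:
    - {"offset": [0.0002,0.0,-0.0005],"angular": [0,0,0],"fingers": 1}
    - {"offset": [0.0004,0.0001,-0.0009],"angular": [0,0,0],"fingers": 1}
    - {"offset": [0.0004,0.0001,-0.0009],"angular": [0,0,0],"fingers": 1}

```text
time: 11.35
tcp_pos: [0.5645, 0.0555, 0.2326]
tcp_rot: [179.9, 25.0, -166.4]
contact_force: [-2.2, -0.5, 3.4]
gripper_width: 0.742
```

```bash
python3 st.py w8
```

```text
11.35 slope [[ 51.53   3.45 188.53]] rot [-0.07 -0.06  0.16] F slope [-0.6  0.   4. ] w 0.742 [564.5  55.5 232.6]
```

View pics/w8.png

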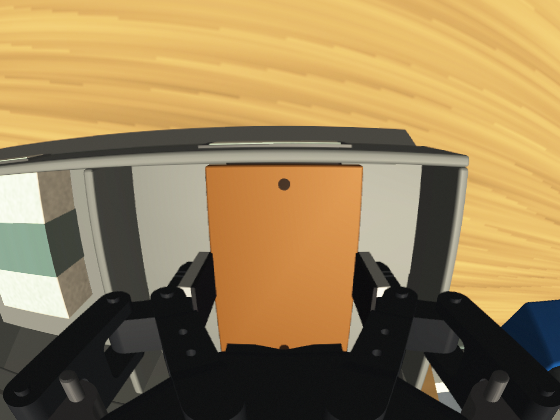

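Contact is at about 4 N, with the board on the pack and its lower edge just above the lip (row 165, lip at 160). I release and back off along the normal.

>>> carry_out:
  plan:
    - {"offset": [0,0,0],"angular": [0,0,0],"fingers": -0.5}
    - {"offset": [0,0,0],"angular": [0,0,0],"fingers": -0.6}
    - {"offset": [0,0,0],"angular": [0,0,0],"fingers": -0.75}
    - {"offset": [0,0,0],"angular": [0,0,0],"fingers": -0.75}
    - {"offset": [0,0,0],"angular": [0,0,0],"fingers": -0.75}

```text
time: 11.9
tcp_pos: [0.5646, 0.0556, 0.2323]
tcp_rot: [179.9, 24.9, -166.4]
contact_force: [-0.2, -0.7, 0.4]
gripper_width: 0.874
```

```bash
python3 st.py w9
```

```text
11.9 slope [[ 51.53   3.49 188.11]] rot [-0.09 -0.08  0.15] F slope [-0.1 -0.6  0.5] w 0.874 [564.6  55.6 232.3]
```

View pics/w9.png

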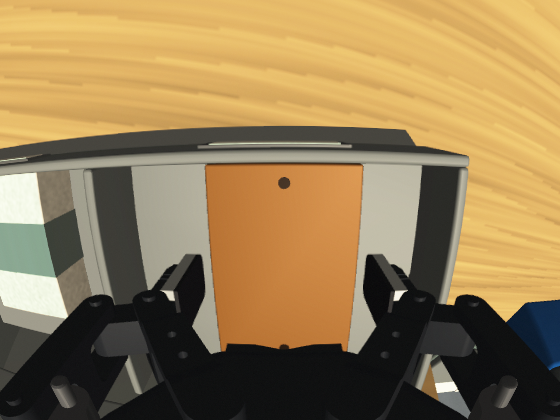

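The board stays put after release and the jaws are clear on both sides. Retreating.

>>> carry_out:
  plan:
    - {"offset": [-0.002,-0.0005,0.0045],"angular": [0,0,0],"fingers": -0.75}
    - {"offset": [-0.0062,-0.0015,0.0136],"angular": [0,0,0],"fingers": -0.75}
    - {"offset": [-0.0123,-0.003,0.0272],"angular": [0,0,0],"fingers": -0.75}
    - {"offset": [-0.0205,-0.005,0.0453],"angular": [0,0,0],"fingers": -0.75}
    - {"offset": [-0.0287,-0.0071,0.0634],"angular": [0,0,0],"fingers": -0.75}
    - {"offset": [-0.0328,-0.0081,0.0725],"angular": [0,0,0],"fingers": -0.75}
    - {"offset": [-0.0328,-0.0081,0.0725],"angular": [0,0,0],"fingers": -0.75}
    - {"offset": [-0.0328,-0.0081,0.0725],"angular": [0,0,0],"fingers": -0.75}

```text
time: 12.75
tcp_pos: [0.5317, 0.0474, 0.305]
tcp_rot: [179.9, 25.0, -166.4]
contact_force: [0.0, 1.0, -0.6]
gripper_width: 0.877
```

```bash
python3 st.py w10
python3 - <<'E'
import cv2
im=cv2.imread("pics/w10.png")
cv2.imwrite("pics/w10a.png",cv2.resize(im[90:290,190:390],None,fx=3,fy=3,interpolation=cv2.INTER_CUBIC))
E
```

```text
12.75 slope [[ 51.55   3.44 268.34]] rot [-0.08 -0.04  0.16] F slope [-0.   1.  -0.6] w 0.877 [531.7  47.4 305. ]
```

View pics/w10.png

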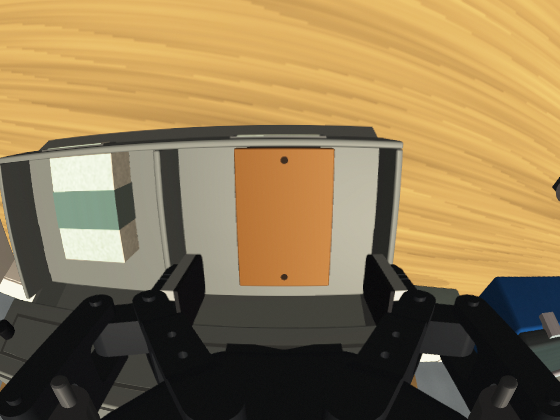

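View pics/w10a.png

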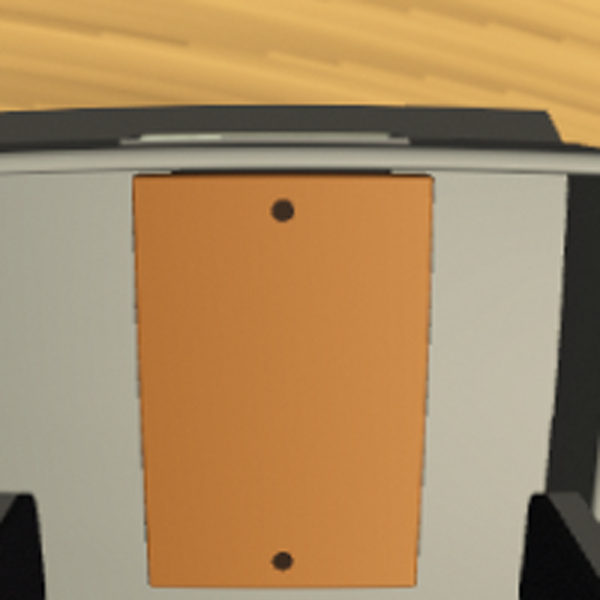

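The board is settled flat and square: dots at (284,160) and (284,277), and the lower pack's dark end visible centred beneath it. I measure it and plan the spare pack grasp.

Run:
```python
from pose import *
m=np.load("w10.npy",allow_pickle=True).item()
a=lambda x,y:(190+x/3-.33,90+y/3-.33)
def sl(p,h): return W2S(onplane(m,[a(*q) for q in p],"wrist",S2W([0,0,h])[0]/1000,N3)*1000).round(1)
print("board corners",sl([(134,176),(433,178),(416,587),(149,586)],26));print("dots",sl([(283,211),(283,561)],26))
print("pack end",sl([(172,172),(392,172)],20))
s=robot.state();print(s["qpos"])
```

```text
board corners [[  1.4 -28.   26. ]
 [  2.   37.5  26. ]
 [101.8  37.3  26. ]
 [101.2 -28.9  26. ]]
dots [[ 9.5  4.6 26. ]
 [94.   4.3 26. ]]
pack end [[  1.1 -20.3  20. ]
 [  1.3  29.1  20. ]]
[ -4.73083048  14.19295997 -37.77417422  14.2709513    7.74815162
 -16.76526717]
```

Run:
```python
from pose import *
p,r=cur()
print((Ro.from_euler("xyz",[180,0,180],degrees=True)*r.inv()).as_rotvec(degrees=True), np.array([429,-5,300])-p)
```

```text
[ -3.08527248  24.79059357 -13.45032295] [-102.63987775  -52.46826399   -4.46213706]
```

>>> carry_out:
  plan:
    - {"offset": [-0.015,-0.006,0.01],"angular": [-0.3,2.5,-1.3],"fingers": -0.6}
    - {"offset": [-0.035,-0.018,0.015],"angular": [-0.9,7.4,-4.0],"fingers": -0.6}
    - {"offset": [-0.06,-0.03,0.015],"angular": [-1.5,12.4,-6.7],"fingers": -0.6}
    - {"offset": [-0.08,-0.04,0.01],"angular": [-2.2,17.4,-9.4],"fingers": -0.6}
    - {"offset": [-0.095,-0.048,0.0],"angular": [-2.8,22.3,-12.1],"fingers": -0.6}
    - {"offset": [-0.1026,-0.0525,-0.0045],"angular": [-3.09,24.79,-13.45],"fingers": -0.6}
    - {"offset": [-0.1026,-0.0525,-0.0045],"angular": [-3.09,24.79,-13.45],"fingers": -0.6}
    - {"offset": [-0.1026,-0.0525,-0.0045],"angular": [-3.09,24.79,-13.45],"fingers": -0.6}
    - {"offset": [-0.1026,-0.0525,-0.0045],"angular": [-3.09,24.79,-13.45],"fingers": -0.6}

```text
time: 13.7
tcp_pos: [0.4297, -0.0049, 0.3003]
tcp_rot: [-180.0, 0.1, -180.0]
contact_force: [-0.4, -0.0, -1.0]
gripper_width: 0.801
```

```bash
python3 st.py w11
python3 - <<'E'
from plant import robot
s=robot.state();print(s["tcp_pos"],s["tcp_rot"],s["qpos"])
E
```

```text
13.7 slope [[-51.55 -22.93 311.3 ]] rot [  3.03 -24.77  13.58] F slope [-0.8  0.1 -0.7] w 0.801 [429.7  -4.9 300.3]
[ 0.42960094 -0.00488489  0.30047217] [-1.79989397e+02  1.06657725e-01 -1.79956419e+02] [-1.05183112e+01  1.23772924e+01 -3.68940535e+01  4.06218600e+01
  9.12716815e-03 -1.05618735e+01]
```

View pics/w11.png

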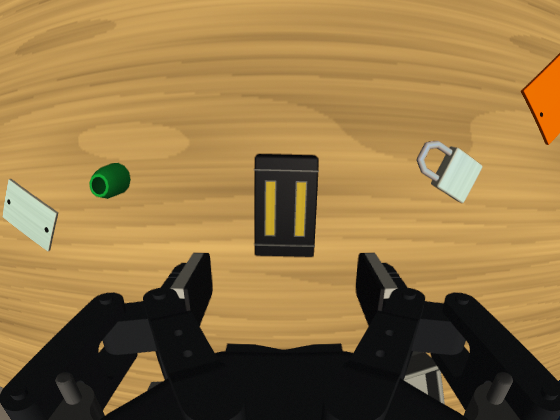

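The spare pack is centred in the wrist view, corners near (255,155), (318,156), (314,256) and (255,255). I measure it from its brass strips.

Run:
```python
from h import *
im=cv2.imread("pics/w11.png");m=np.load("w11.npy",allow_pickle=True).item()
hsv=cv2.cvtColor(im,cv2.COLOR_BGR2HSV)
x0,y0,x1,y1=257,170,315,250
h=hsv[y0:y1,x0:x1]
k=((h[...,1]>120)&(h[...,2]>110)).astype(np.uint8)*255
cs=[c.reshape(-1,2)+[x0,y0] for c in cv2.findContours(k,cv2.RETR_EXTERNAL,cv2.CHAIN_APPROX_NONE)[0] if cv2.contourArea(c)>100]
for c in cs: print(rectxy(onz(m,c,"wrist",.02)))
x0,y0,x1,y1=235,135,335,275
k=(hsv[y0:y1,x0:x1,2]<110).astype(np.uint8)*255
k=cv2.morphologyEx(k,cv2.MORPH_CLOSE,np.ones((9,9)))
c=max(cv2.findContours(k,cv2.RETR_EXTERNAL,cv2.CHAIN_APPROX_NONE)[0],key=cv2.contourArea).reshape(-1,2)+[x0,y0]
print("outer",rectxy(onz(m,c,"wrist",.02)),c.min(0),c.max(0))
```

```text
(array([431.4,   8.7]), 44.2, 7.2, -1.3)
(array([431. , -15.6]), 43.2, 7.4, -0.5)
outer (array([429.7,  -3.1]), 84.9, 49.8, -1.3) [254 154] [318 256]
```

>>> carry_out:
  plan:
    - {"offset": [0.0012,0.0015,-0.03],"angular": [0,0,-0.9],"fingers": -0.6}
    - {"offset": [0.0012,0.0015,-0.07],"angular": [0,0,-0.9],"fingers": -0.6}
    - {"offset": [0.0012,0.0015,-0.1],"angular": [0,0,-0.9],"fingers": -0.6}
    - {"offset": [0.0012,0.0015,-0.116],"angular": [0,0,-0.9],"fingers": -0.6}
    - {"offset": [0.0012,0.0015,-0.123],"angular": [0,0,-0.9],"fingers": -0.6}
    - {"offset": [0.0012,0.0015,-0.126],"angular": [0,0,-0.9],"fingers": -0.6}
    - {"offset": [0.0012,0.0015,-0.126],"angular": [0,0,-0.9],"fingers": -0.6}
    - {"offset": [0.0012,0.0015,-0.126],"angular": [0,0,-0.9],"fingers": -0.6}

```text
time: 14.55
tcp_pos: [0.431, -0.0036, 0.1752]
tcp_rot: [-180.0, 0.1, 179.1]
contact_force: [-0.1, 0.5, 0.3]
gripper_width: 0.803
```

```bash
python3 st.py w12
```

```text
14.55 slope [[-103.02  -21.96  197.25]] rot [  2.84 -24.77  14.5 ] F slope [0.2 0.5 0.2] w 0.803 [431.   -3.6 175.2]
```

View pics/w12.png

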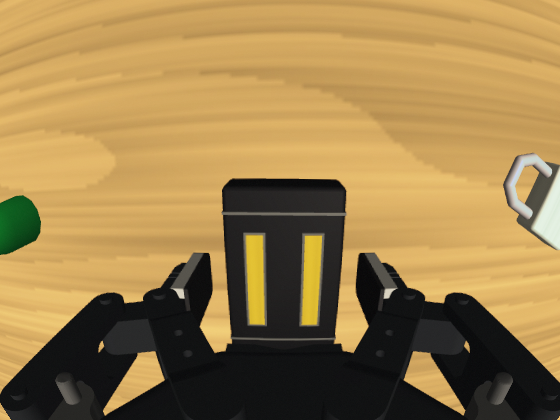

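The pack is centred between the jaws, with the strips at columns 245–267 and 302–325. Closing.

>>> carry_out:
  plan:
    - {"offset": [0,0,-0.001],"angular": [0,0,0],"fingers": -0.4}
    - {"offset": [0,0,-0.001],"angular": [0,0,0],"fingers": -0.2}
    - {"offset": [0,0,-0.001],"angular": [0,0,0],"fingers": 0.2}
    - {"offset": [0,0,-0.001],"angular": [0,0,0],"fingers": 1}
    - {"offset": [0,0,-0.001],"angular": [0,0,0],"fingers": 1}
    - {"offset": [0,0,-0.001],"angular": [0,0,0],"fingers": 1}
    - {"offset": [0,0,-0.001],"angular": [0,0,0],"fingers": 1}

```text
time: 15.3
tcp_pos: [0.4305, -0.0036, 0.1741]
tcp_rot: [-180.0, 0.1, 179.1]
contact_force: [-2.2, 0.7, 7.2]
gripper_width: 0.569
```

```bash
python3 st.py
```

```text
15.3 slope [[-103.89  -21.87  196.37]] rot [  2.85 -24.83  14.51] F slope [1.2 1.2 7.4] w 0.569 [430.5  -3.6 174.1]
```

>>> carry_out:
  plan:
    - {"offset": [0,0,0.004],"angular": [0,0,0],"fingers": 1}
    - {"offset": [0,0,0.015],"angular": [0,0,0],"fingers": 1}
    - {"offset": [0,0,0.04],"angular": [0,0,0],"fingers": 1}
    - {"offset": [0,0,0.08],"angular": [0,0,0],"fingers": 1}
    - {"offset": [0,0,0.12],"angular": [0,0,0],"fingers": 1}
    - {"offset": [0,0,0.155],"angular": [0,0,0],"fingers": 1}
    - {"offset": [0,0,0.17],"angular": [0,0,0],"fingers": 1}
    - {"offset": [0,0,0.175],"angular": [0,0,0],"fingers": 1}
    - {"offset": [0,0,0.175],"angular": [0,0,0],"fingers": 1}

```text
time: 16.2
tcp_pos: [0.4303, -0.0036, 0.349]
tcp_rot: [-180.0, 0.1, 179.1]
contact_force: [-0.9, 1.0, -0.9]
gripper_width: 0.571
```

```bash
python3 st.py w13
python3 - <<'E'
from pose import *
p,r=cur()
print((Rt()*r.inv()).as_rotvec(degrees=True).round(2))
for h in (274,224): print(h,(S2W([47,4.2,h])[0]-p).round(1))
E
```

```text
16.2 slope [[-30.17 -21.76 355.04]] rot [  2.84 -24.8   14.51] F slope [-0.9  1.2 -0.6] w 0.571 [430.3  -3.6 349. ]
[  2.83 -24.91  14.51]
274 [ 95.3  50.1 -39.9]
224 [115.8  55.1 -85.2]
```

View pics/w13.png

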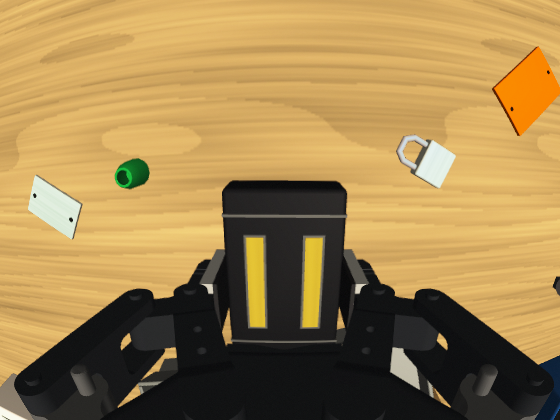

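The spare is held level and straight, strips at columns 245–266 and 303–325. I compute its in-hand offset and the move.

Run:
```python
from pose import *
m=np.load("w13.npy",allow_pickle=True).item();p,r=cur()
P=onz(m,[(245,236),(266,236),(249,328),(267,328),(303,236),(325,236),(300,328),(321,328)],"wrist",.195)*1000
print("in hand mid (tool)",r.inv().apply(P.mean(0)-p)); d=P[0]+P[4]-P[2]-P[6];print(np.linalg.norm(P[0]-P[2]),np.degrees(np.arctan2(-d[1],-d[0])),)
print("x range hint", r.inv().apply(P-p).round(1))
```

```text
in hand mid (tool) [ -1.38775951   0.80263001 153.07553479]
45.9663483002131 -1.2659458078980106
x range hint [[ 21.5 -15.3 153.1]
 [ 21.6  -6.7 153.1]
 [-24.4 -15.7 153.1]
 [-24.2  -7.3 153.1]
 [ 21.6   8.3 153.1]
 [ 21.5  17.3 153.1]
 [-24.2   8.  153.1]
 [-24.5  17.8 153.1]]
```

>>> carry_out:
  plan:
    - {"offset": [0.01,0.005,0.005],"angular": [0.28,-2.5,1.45],"fingers": 1}
    - {"offset": [0.025,0.013,0.01],"angular": [0.7,-6.2,3.6],"fingers": 1}
    - {"offset": [0.045,0.023,0.01],"angular": [1.27,-11.2,6.5],"fingers": 1}
    - {"offset": [0.065,0.033,0.01],"angular": [1.84,-16.2,9.4],"fingers": 1}
    - {"offset": [0.082,0.042,0.0],"angular": [2.4,-21.2,12.3],"fingers": 1}
    - {"offset": [0.092,0.048,-0.015],"angular": [2.7,-24,14],"fingers": 1}
    - {"offset": [0.0955,0.05,-0.03],"angular": [2.83,-24.91,14.51],"fingers": 1}
    - {"offset": [0.098,0.051,-0.039],"angular": [2.83,-24.91,14.51],"fingers": 1}
    - {"offset": [0.098,0.051,-0.039],"angular": [2.83,-24.91,14.51],"fingers": 1}
    - {"offset": [0.098,0.051,-0.039],"angular": [2.83,-24.91,14.51],"fingers": 1}

```text
time: 17.25
tcp_pos: [0.5284, 0.0475, 0.3092]
tcp_rot: [180.0, 25.0, -166.1]
contact_force: [0.2, 0.7, -1.1]
gripper_width: 0.568
```

```bash
python3 st.py w14
```

```text
17.25 slope [[ 50.43   4.32 273.49]] rot [ 0.   -0.02 -0.01] F slope [-0.2  0.6 -1.1] w 0.568 [528.4  47.5 309.2]
```

View pics/w14.png

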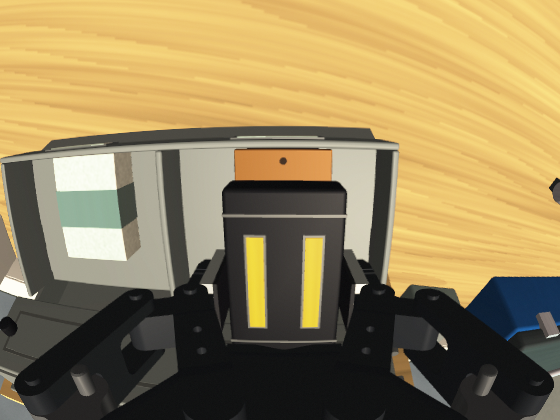

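>>> carry_out:
  plan:
    - {"offset": [0.004,0.0002,-0.01],"angular": [0,0,0],"fingers": 1}
    - {"offset": [0.012,0.0022,-0.028],"angular": [0,0,0],"fingers": 1}
    - {"offset": [0.019,0.0039,-0.044],"angular": [0,0,0],"fingers": 1}
    - {"offset": [0.0235,0.0049,-0.0537],"angular": [0,0,0],"fingers": 1}
    - {"offset": [0.026,0.0055,-0.0592],"angular": [0,0,0],"fingers": 1}
    - {"offset": [0.0274,0.0059,-0.0623],"angular": [0,0,0],"fingers": 1}
    - {"offset": [0.0279,0.006,-0.0634],"angular": [0,0,0],"fingers": 1}
    - {"offset": [0.0279,0.006,-0.0634],"angular": [0,0,0],"fingers": 1}
    - {"offset": [0.0279,0.006,-0.0634],"angular": [0,0,0],"fingers": 1}

```text
time: 18.2
tcp_pos: [0.5564, 0.0534, 0.2465]
tcp_rot: [-180.0, 25.1, -166.1]
contact_force: [-0.1, 0.3, -1.5]
gripper_width: 0.57
```

```bash
python3 st.py w15;  python3 - <<'E'
import cv2
im=cv2.imread("pics/w15.png")
cv2.imwrite("pics/w15a.png",cv2.resize(im[120:320,190:390],None,fx=3,fy=3,interpolation=cv2.INTER_CUBIC))
E
```

```text
18.2 slope [[ 49.82   3.39 204.64]] rot [0.01 0.08 0.  ] F slope [-0.6  0.4 -1.3] w 0.57 [556.4  53.4 246.5]
```

View pics/w15a.png

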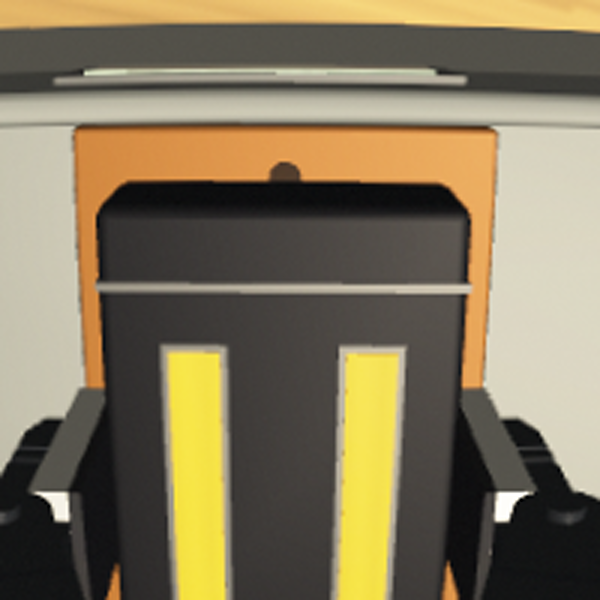

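The pack is over the board with brown showing on both sides (crop columns 75–97 and 470–497) and below its lower end. Lowering the last few millimetres.

>>> carry_out:
  plan:
    - {"offset": [0.0004,0.0001,-0.0009],"angular": [0,0,0],"fingers": 1}
    - {"offset": [0.0008,0.0002,-0.0018],"angular": [0,0,0],"fingers": 1}
    - {"offset": [0.0012,0.0003,-0.0027],"angular": [0,0,0],"fingers": 1}
    - {"offset": [0.0012,0.0003,-0.0027],"angular": [0,0,0],"fingers": 1}
    - {"offset": [0.0012,0.0003,-0.0027],"angular": [0,0,0],"fingers": 1}

```text
time: 18.75
tcp_pos: [0.5574, 0.0537, 0.2432]
tcp_rot: [-180.0, 25.0, -166.2]
contact_force: [-0.1, -0.7, -1.3]
gripper_width: 0.569
```

>>> carry_out:
  plan:
    - {"offset": [0.0002,0.0001,-0.0005],"angular": [0,0,0],"fingers": 1}
    - {"offset": [0.0004,0.0001,-0.0009],"angular": [0,0,0],"fingers": 1}
    - {"offset": [0.0004,0.0001,-0.0009],"angular": [0,0,0],"fingers": 1}

```text
time: 19.05
tcp_pos: [0.5577, 0.0538, 0.2427]
tcp_rot: [-180.0, 25.0, -166.2]
contact_force: [-3.7, -0.6, 4.0]
gripper_width: 0.569
```

```bash
python3 st.py
```

```text
19.05 slope [[ 49.47   3.48 200.53]] rot [0.01 0.04 0.  ] F slope [-1.7  0.3  5.2] w 0.569 [557.7  53.8 242.7]
```

Contact is at 5 N at the expected height. Releasing.

>>> carry_out:
  plan:
    - {"offset": [0,0,0],"angular": [0,0,0],"fingers": -0.15}
    - {"offset": [0,0,0],"angular": [0,0,0],"fingers": -0.3}
    - {"offset": [0,0,0],"angular": [0,0,0],"fingers": -0.45}
    - {"offset": [0,0,0],"angular": [0,0,0],"fingers": -0.55}
    - {"offset": [0,0,0],"angular": [0,0,0],"fingers": -0.55}
    - {"offset": [0,0,0],"angular": [0,0,0],"fingers": -0.55}

```text
time: 19.65
tcp_pos: [0.5579, 0.0538, 0.2423]
tcp_rot: [-180.0, 25.0, -166.1]
contact_force: [-0.0, -0.4, -0.5]
gripper_width: 0.782
```

```bash
python3 st.py w16
```

```text
19.65 slope [[ 49.51   3.44 200.15]] rot [ 0.    0.03 -0.  ] F slope [-0.3 -0.4 -0.4] w 0.782 [557.9  53.8 242.3]
```

View pics/w16.png

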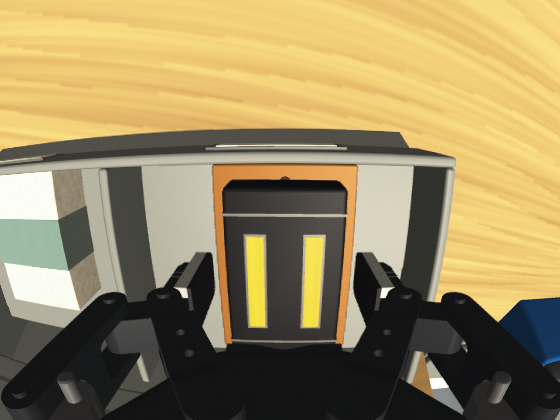

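The pack stays in place with the jaws clear. Retreating along the normal.

>>> carry_out:
  plan:
    - {"offset": [-0.002,-0.0005,0.0045],"angular": [0,0,0],"fingers": -0.55}
    - {"offset": [-0.0062,-0.0015,0.0136],"angular": [0,0,0],"fingers": -0.55}
    - {"offset": [-0.0123,-0.003,0.0272],"angular": [0,0,0],"fingers": -0.55}
    - {"offset": [-0.0205,-0.005,0.0453],"angular": [0,0,0],"fingers": -0.55}
    - {"offset": [-0.0328,-0.0081,0.0725],"angular": [0,0,0],"fingers": -0.55}
    - {"offset": [-0.041,-0.01,0.0906],"angular": [0,0,0],"fingers": -0.55}
    - {"offset": [-0.045,-0.011,0.1],"angular": [0,0,0],"fingers": -0.55}
    - {"offset": [-0.045,-0.011,0.1],"angular": [0,0,0],"fingers": -0.55}
    - {"offset": [-0.045,-0.011,0.1],"angular": [0,0,0],"fingers": -0.55}

```text
time: 20.6
tcp_pos: [0.5128, 0.0428, 0.3422]
tcp_rot: [-180.0, 25.0, -166.2]
contact_force: [0.6, 1.0, -0.1]
gripper_width: 0.776
```

```bash
python3 st.py w17
python3 - <<'E'
import cv2
from plant import eyes
cv2.imwrite("pics/top17.png",eyes.grab_frame("top")[:,:,::-1])
cv2.imwrite("pics/scene17.png",eyes.grab_frame("scene")[:,:,::-1])
im=cv2.imread("pics/w17.png")
cv2.imwrite("pics/w17a.png",cv2.resize(im[90:290,190:390],None,fx=3,fy=3,interpolation=cv2.INTER_CUBIC))
E
```

```text
20.6 slope [[ 49.62   3.53 310.35]] rot [0.   0.04 0.  ] F slope [ 0.7  0.8 -0.4] w 0.776 [512.8  42.8 342.2]
```

View pics/w17a.png

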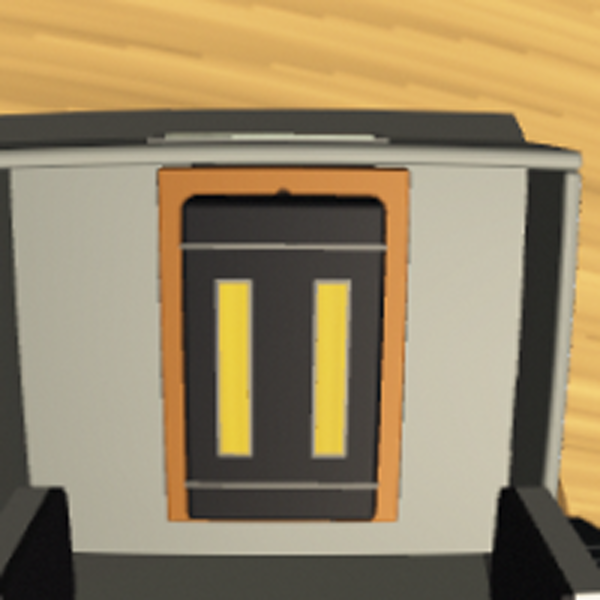

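View pics/scene17.png

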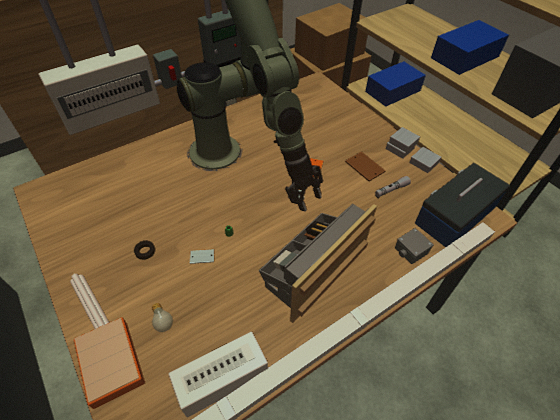

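Run:
```python
from pose import *
m=np.load("w17.npy",allow_pickle=True).item()
a=lambda x,y:(190+x/3-.33,90+y/3-.33)
def sl(p,h): return W2S(onplane(m,[a(*q) for q in p],"wrist",S2W([0,0,h])[0]/1000,N3)*1000).round(1)
print("board",sl([(159,170),(409,171),(397,520),(170,520)],26))
S=sl([(215,280),(253,280),(250,456),(219,457),(312,280),(350,280),(346,456),(312,457)],46);print("strips",S.tolist(),S.mean(0))
print("ends",sl([(285,205),(285,518)],46)); print("lower pack end",sl([(190,166),(380,166)],20))
```

```text
board [[  1.7 -27.9  26. ]
 [  1.9  37.4  26. ]
 [100.9  37.3  26. ]
 [100.9 -28.   26. ]]
strips [[27.3, -12.2, 46.0], [27.3, -2.9, 46.0], [73.2, -4.0, 46.0], [73.5, -12.0, 46.0], [27.3, 11.6, 46.0], [27.3, 20.9, 46.0], [73.3, 20.7, 46.0], [73.5, 11.9, 46.0]] [50.3375  4.25   46.    ]
ends [[ 8.9  4.9 46. ]
 [90.8  5.  46. ]]
lower pack end [[  1.1 -20.3  20. ]
 [  1.1  30.4  20. ]]
```

All within margins: the spare is centred at (50.3, 4.3) on the board (1.7–100.9, −28 to 37.4), nothing overhangs, and the lower pack hasn't moved. Handing in.

```bash
python3 -c "
from plant import robot
print(robot.close_job(), robot.state()['time'])"
```

```text
the job is handed in; nothing more can be done
the job is handed in; nothing more can be done
```

The spare pack now lies on the brown board, and the board lies on the lower pack in the left tray. I handed the job in at about 20.7 s of the 64 s allowed; no verdict is reported.

- **Board:** I used the smaller brown plate. It was lowered square to the slope until it touched at about 4 N, then released. Its lower edge is about 2 mm from the front lip, and it is centred across the lower pack to within about 1 mm.
- **Spare pack:** It was set down the same way, touching at about 5 N. In the last wrist view it sits about 8 mm inside the board's long sides, about 7 mm inside its lower edge and about 9 mm inside its upper edge. It is square to the board.
- **Lower pack:** It still measures where it was first found.
- **Other things:** The carton and the things seen in the last scene view look undisturbed. I did not measure them again or view the last top picture.
- **Steadiness:** I saw no shift in the second or so between releasing the spare and handing in.

No check failed. Camera and arm readings disagreed by up to about 1 mm sideways, and I allowed for this when placing the spare pack.

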